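Line the dispensary bottles up by height on their rack

TASK

Put the four blue-capped bottles back on the wooden rack in order of height, one centred on each black rubber pad, with the tallest next to the big white stock bottle and stepping down to the shortest next to the mortar. Keep the bottles upright, and leave the stock bottle and the yellow jar standing where they are.

Things in the scene. Friction and masses are not known exactly. Their poses are not given: they have to be found in the camera images.
- bottle_250: the tallest of the four blue-capped bottles: white round bottle with a paper label and a light-blue ribbed screw cap. 128 mm tall, body 62 mm across, cap 46 mm across and 22 mm high at the top, 140 to 280 g. It stands loose on the counter. Origin: centre of its underside; z points up to the cap.
- bottle_150: the second tallest of the four blue-capped bottles: white round bottle with a paper label and a light-blue ribbed screw cap. 106 mm tall, body 54 mm across, cap 42 mm across and 21 mm high at the top, 100 to 200 g. It stands loose on the counter. Origin: centre of its underside; z points up to the cap.
- bottle_100: the third tallest of the four blue-capped bottles: white round bottle with a paper label and a light-blue ribbed screw cap. 85 mm tall, body 46 mm across, cap 38 mm across and 20 mm high at the top, 60 to 130 g. It stands loose on the counter. Origin: centre of its underside; z points up to the cap.
- bottle_50: the shortest of the four blue-capped bottles: white round bottle with a paper label and a light-blue ribbed screw cap. 64 mm tall, body 38 mm across, cap 33 mm across and 19 mm high at the top, 35 to 70 g. It stands loose on the counter. Origin: centre of its underside; z points up to the cap.
- pad_a: black rubber disc on the wooden rack board, 68 mm across, 2 mm thick: the end pad on the board's +y end. The pads lie in a straight row, 90 mm apart, in the order a, b, c, d along their own -y axis. Origin: centre of its underside, 18 mm above the counter; its top, where a bottle stands, is at 20 mm. The board is 120 x 620 mm; a steel rail 58 mm beyond the row tops out at 34 mm.
- pad_b: black rubber disc on the wooden rack board, 68 mm across, 2 mm thick: second pad, next to pad_a. The pads lie in a straight row, 90 mm apart, in the order a, b, c, d along their own -y axis. Origin: centre of its underside, 18 mm above the counter; its top, where a bottle stands, is at 20 mm.
- pad_c: black rubber disc on the wooden rack board, 68 mm across, 2 mm thick: third pad, next to pad_d. The pads lie in a straight row, 90 mm apart, in the order a, b, c, d along their own -y axis. Origin: centre of its underside, 18 mm above the counter; its top, where a bottle stands, is at 20 mm.
- pad_d: black rubber disc on the wooden rack board, 68 mm across, 2 mm thick: the other end pad, on the board's -y end. The pads lie in a straight row, 90 mm apart, in the order a, b, c, d along their own -y axis. Origin: centre of its underside, 18 mm above the counter; its top, where a bottle stands, is at 20 mm.
- stock_bottle: the big white stock bottle, white cap, green stripe: 165 mm tall, 84 mm across, loose, its top 183 mm above the counter. It stands on the rack board in line with the pads, 115 mm beyond pad_a or beyond pad_d (it changes). 115 mm beyond the other end pad stands a white mortar (90 mm across, its pestle up to 110 mm above the counter). Not to be moved. Origin: centre of its underside.
- yellow_jar: small all-yellow jar, 58 mm tall, 48 mm across, loose on the counter between the bottles. Not to be moved. Origin: centre of its underside. (Two 46 mm high amber vials and a flat spatula stand or lie nearer the robot than the bottles, at x below 0.375 m.)
Things that resemble listed ones, but are neither listed nor needed, are in the scene too. What is shaped like the bottle_100 but purple or red is not meant.

How it is judged:
At the end, for the whole second after the job is handed in: Each bottle is upright (6 degrees), at rest and released, centred within 14 mm on its own pad, in falling height from the pad by the stock bottle to the pad by the mortar; stock bottle and yellow jar upright and within 20 mm of where they stood (((horizontal distance between stock_bottle and pad_a below 0.16 m and (horizontal distance between bottle_250 and pad_a below 0.014 m and horizontal distance between bottle_150 and pad_b below 0.014 m and horizontal distance between bottle_100 and pad_c below 0.014 m and horizontal distance between bottle_50 and pad_d below 0.014 m)) or (horizontal distance between stock_bottle and pad_d below 0.16 m and (horizontal distance between bottle_250 and pad_d below 0.014 m and horizontal distance between bottle_150 and pad_c below 0.014 m and horizontal distance between bottle_100 and pad_b below 0.014 m and horizontal distance between bottle_50 and pad_a below 0.014 m))) and height (world z) of bottle_250 between 0.016 and 0.024 m and angle between each of bottle_250, bottle_150, bottle_100, bottle_50, stock_bottle, yellow_jar's own z axis and vertical below 0.1 rad and linear speed of each of bottle_250, bottle_150, bottle_100, bottle_50 below 0.02 m/s and height (world z) of bottle_150 between 0.016 and 0.024 m and height (world z) of bottle_100 between 0.016 and 0.024 m and height (world z) of bottle_50 between 0.016 and 0.024 m and distance of each of stock_bottle, yellow_jar from where it was at the start of the episode below 0.02 m); the robot touches nothing.
It fails at once if the big stock bottle is pushed more than 20 mm or tipped (distance of stock_bottle from where it was at the start of the episode above 0.02 m or angle between stock_bottle's own z axis and vertical above 0.35 rad).
It fails at once if the yellow jar is pushed more than 20 mm or tipped (distance of yellow_jar from where it was at the start of the episode above 0.02 m or angle between yellow_jar's own z axis and vertical above 0.35 rad).
It fails at once if a blue-capped bottle is tipped more than 40 degrees from upright (angle between any of bottle_250, bottle_150, bottle_100, bottle_50's own z axis and vertical above 0.7 rad).
It also fails if it takes over 96 s, if anything falls off the work surface, if the arm or the gripper's body presses on something with over 40 N, if the wrist force passes 120 N, or if a joint passes its speed limit or range.

ROBOT

A 6-joint arm with a two-finger parallel gripper is mounted at the origin on the work surface. World frame = base frame: x ahead of the robot, y to its left, z up, the work surface at z = 0. Lengths are in m, angles in rad, forces in N, time in s.
With the tool pointing down it reaches from about 0.325 to 0.85 m from the base axis. Payload 4.4 kg.
Tool frame: the origin (TCP) lies midway between the tips of the shut fingers; the grasp point (between the pads) lies 19 mm behind it; z points along the fingers, y is the line along which they close (so a half turn about z gives the same grasp; the last joint's range is limited). The gripper opens to 94 mm and grips with 3 to 60 N. Pads are 16 mm wide; open, the fingers measure 119 mm over their backs; the gripper's body (75 mm by 177 mm) begins 78 mm behind the grasp point.
Start: joints at [1.125, 0.207, 1.542, -0, 1.393, -0.15], TCP at [0.167, 0.55, 0.205] pointing down, gripper open.
Joint ranges: [-2.73, 2.73], [-0.86, 2.22], [0.23, 2.46], [-1.11, 4.25], [0.08, 2.63], [-2.82, 2.82]. Speed limits (rad/s): [2.79, 2.79, 3.14, 3.14, 3.14, 3.14].

INTERFACE

Orientations are given as [roll, pitch, yaw] about the fixed x, y, z axes, in that order (R = Rz(yaw) Ry(pitch) Rx(roll)).
In Python, from rig import ctrl, eoat, eyes, order gives the robot as it stands. The module is installed in compiled form; this text tells all that it offers. Calls block until the motion is done:
- ctrl.move_to(position, orientation): joint-space move of the TCP to a pose.
- ctrl.servo_line(position, orientation=None, feed=0.15, guard=None): straight line of the TCP; orientation=None keeps the orientation; feed is the mean speed in m/s. With guard (N) it stops when the force on the tool has changed by that much, and returns True; else False.
- ctrl.move_joints(angles): joint-space move.
- eoat.gripper_open() and eoat.grab(): open the fingers fully, or close them until they stop; the grip force is fixed at half the most.
- ctrl.sleep(seconds).
- ctrl.ik(position, orientation): joint angles nearest the present ones, or None.
- eyes.camera(name): name is "scene" or "top" or "wrist"; returns the picture (420x560x3 uint8, red, green, blue); there is no depth.
- eyes.camera_info(name): a dict with "fovy" (degrees; the focal length in pixels is half the picture's height over the tangent of half this angle, whatever the lens; pixels are square), "cx", "cy" (the principal point, pixels), "k1" (the pictures are not rectified: a ray, as slopes to the right and down, at radius r is drawn at 1 + k1 r^2 times it, then the intrinsics apply), "pose" (4x4, takes a point from camera to world coordinates). Camera axes: x right, y up, looking along -z (the intrinsics and any distortion apply to the point x, -y, -z); pixel columns grow to the right and rows downward; lengths in m; the calibration is good to about 2 mm. A picture is of the moment at which its call begins: read the wrist's pose just before it. camera_info takes no time and is no camera call; for the wrist camera it gives the pose at the moment of the call.
A pose or a line that the arm cannot do raises ctrl.Unreachable and nothing moves.
- order.sign_off(): hands the job in; it is judged then, once.
Readings, each from a call of its own:
- ctrl.read_clock(): time.
- ctrl.read_q(): joint angles.
- ctrl.read_qvel(): joint speeds.
- ctrl.read_joint_efforts(): joint torques, N m.
- ctrl.read_tcp_pos(): TCP position.
- ctrl.read_tool_rot(): TCP orientation.
- ctrl.read_force(): force on the tool from outside, world axes, zero at the start.
- ctrl.read_torque(): the same for the moment, N m.
- ctrl.read_gripper_width(): opening from 0.0 (shut) to 1.0 (fully open).
- ctrl.read_grasp_force(): force on a finger pad.
Only numpy, scipy, OpenCV 4.12 (cv2) and the standard library are available. Lean on these libraries where they do the work, as an engineer would, in place of code of your own. Each camera call takes 0.05 s, during which the arm holds its last target. There are 200 camera calls.

## Working session

There is one attempt and no reset: what is moved stays moved. The work goes in short steps, each a Python script; the robot and the scene stay as the last script left them, time stands still between calls to the robot, and variables do not carry over. Pictures are saved under pics/ and viewed, at most 14 in all, crops included, and the job is handed in when it is done.

```bash
mkdir -p pics; python3 - <<'E'
from rig import ctrl, eoat, eyes, order
import cv2
for n in ("scene","top"):
    im=eyes.camera(n); cv2.imwrite(f"pics/{n}0.png",im[:,:,::-1]); print(n,eyes.camera_info(n))
print(eyes.camera_info("wrist"),ctrl.read_clock(),ctrl.read_tool_rot())
E
```

```text
scene {'fovy': 43.637466034915285, 'cx': 278.45021230323715, 'cy': 200.93186981284705, 'k1': -0.16757581627995624, 'pose': array([[ 0.90266465, -0.28008162,  0.32672742,  0.94668487],
       [ 0.43033667,  0.59209712, -0.68134525, -0.84110887],
       [-0.00262208,  0.75562906,  0.65499454,  0.89025488],
       [ 0.        ,  0.        ,  0.        ,  1.        ]])}
top {'fovy': 53.288683311648455, 'cx': 280.80021562601763, 'cy': 212.2821963526376, 'k1': -0.12873200552510525, 'pose': array([[-0.0291055 ,  0.99809616, -0.05437763,  0.46544796],
       [-0.99957116, -0.02888703,  0.00479951,  0.03692883],
       [ 0.00321956,  0.054494  ,  0.99850891,  1.06851501],
       [ 0.        ,  0.        ,  0.        ,  1.        ]])}
{'fovy': 67.31917659766151, 'cx': 276.3176590976111, 'cy': 211.4163479165894, 'k1': -0.05862089815281003, 'pose': array([[ 0.29084849, -0.92872661, -0.22994355,  0.10154485],
       [ 0.95676571,  0.28168124,  0.07249172,  0.57087998],
       [-0.00255421, -0.24108621,  0.97050034,  0.38392174],
       [ 0.        ,  0.        ,  0.        ,  1.        ]])} 0.1 [-3.13957030e+00 -3.08843918e-04  2.84675106e+00]
```

View pics/scene0.png

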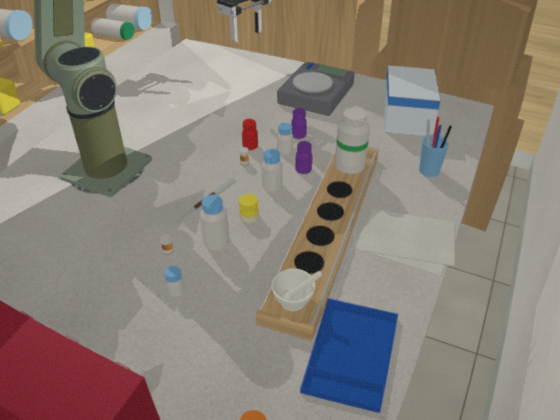

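View pics/top0.png

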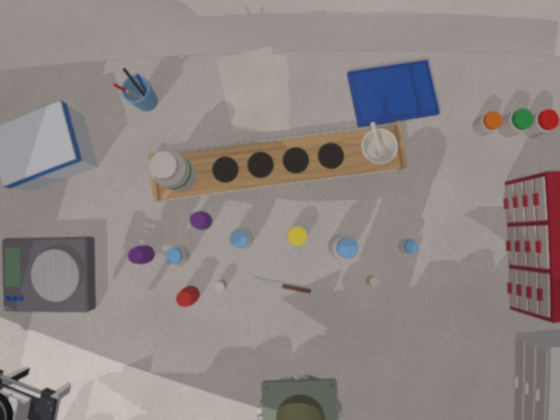

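The scene view shows the stock bottle at (352,140) on the far end of the rack and the mortar at (293,290). In the top view the stock bottle is at (168,170), i.e. the +y end, so 250→a, 150→b, 100→c and 50→d. Blue caps in the top view are at (347,247), (239,239), (174,256) and (411,246). Yellow jar is at (297,236), the purple decoys at (201,220) and (141,255), and the red one at (187,296). Next I'll enlarge both.

```bash
cat > h.py <<'E'
import numpy as np, cv2
from rig import ctrl, eoat, eyes, order
def K(i):
    f=210/np.tan(np.radians(i["fovy"])/2); return np.array([[f,0,i["cx"]],[0,f,i["cy"]],[0,0,1.]]),np.array([i["k1"],0,0,0,0.])
def ray(i,uv):
    k,d=K(i); u=cv2.undistortPointsIter(np.float64(uv).reshape(-1,1,2),k,d,None,None,(3,50,1e-10)).reshape(-1,2)
    v=np.c_[u[:,0],-u[:,1],-np.ones(len(u))]@i["pose"][:3,:3].T
    return i["pose"][:3,3],v
def onz(i,uv,z):
    o,v=ray(i,uv); return o+v*((z-o[2])/v[:,2])[:,None]
def tri(ia,ua,ib,ub):
    o1,v1=ray(ia,ua); o2,v2=ray(ib,ub); out=[]
    for a,b in zip(v1,v2):
        a=a/np.linalg.norm(a); b=b/np.linalg.norm(b)
        s=np.linalg.lstsq(np.c_[a,-b],o2-o1,rcond=None)[0]
        p,q=o1+s[0]*a,o2+s[1]*b; out.append(np.r_[(p+q)/2,np.linalg.norm(p-q)])
    return np.array(out)
def proj(i,P):
    P=(np.atleast_2d(P)-i["pose"][:3,3])@i["pose"][:3,:3]
    k,d=K(i); return cv2.projectPoints(P*[1,-1,-1],np.zeros(3),np.zeros(3),k,d)[0].reshape(-1,2)
E
python3 - <<'E'
import cv2
for n,(x,y,w,h,s) in {"top":(130,110,290,200,2.75),"scene":(150,100,240,240,2.5)}.items():
    c=cv2.resize(cv2.imread(f"pics/{n}0.png")[y:y+h,x:x+w],None,fx=s,fy=s,interpolation=cv2.INTER_CUBIC)
    for u in range(x//20*20+20,x+w,20): cv2.putText(c,str(u),(int((u-x)*s),8),0,.3,(0,0,255)); c[8:14,int((u-x)*s)]=(0,0,255)
    for v in range(y//20*20+20,y+h,20): cv2.putText(c,str(v),(0,int((v-y)*s)),0,.3,(0,0,255)); c[int((v-y)*s),20:26]=(0,0,255)
    cv2.imwrite(f"pics/{n}0c.png",c)
E
```

```text
(no output)
```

View pics/top0c.png

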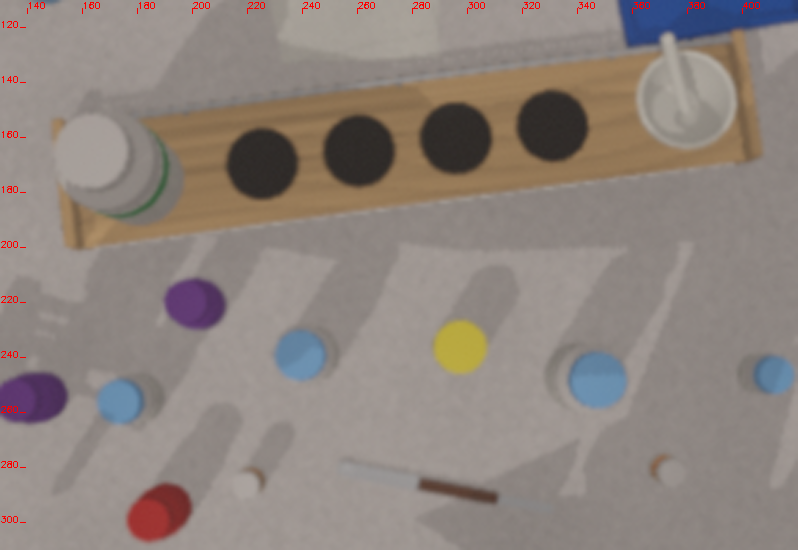

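View pics/scene0c.png

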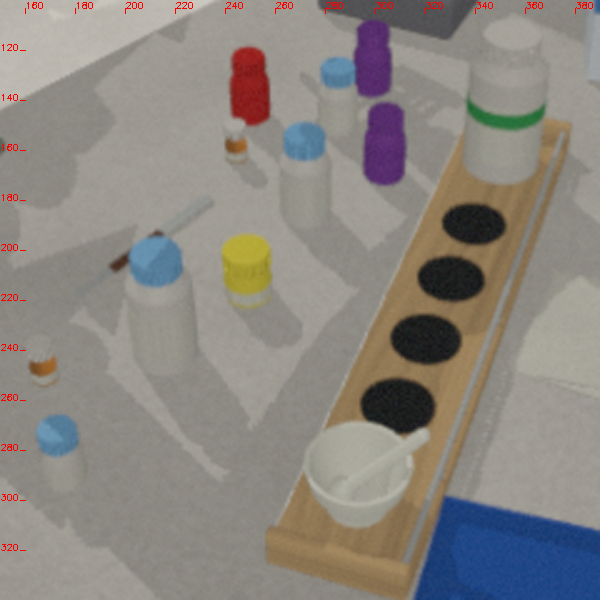

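Readings from the crops (crop px). Top view caps: 250 (598,379), 150 (300,354), 100 (120,401), 50 (776,375); pads a–d: (262,163), (359,150), (456,138), (552,125). Scene view caps: 250 (156,253), 150 (305,135), 100 (338,68), 50 (57,429); pads a–d: (474,224), (451,278), (426,339), (398,405). Triangulating.

```bash
python3 - <<'E'
from h import *
np.set_printoptions(precision=4,suppress=True)
t=np.array([(598,379),(300,354),(120,401),(776,375),(262,163),(359,150.5),(456,138),(552,125.5),(460,347)])/2.75+[130,110]-.2
s=np.array([(156,253),(305,135),(338,68),(57,429),(474,224),(451,278.5),(426,339),(398,405),(246,250)])/2.5+[150,100]-.2
T,S=eyes.camera_info("top"),eyes.camera_info("scene")
r=tri(T,t,S,s)
for n,p in zip("250 150 100 50 a b c d yellow".split(),r): print(n,p)
for n,p,z in zip("250 150 100 50 a b c d yellow".split(),t,[.128,.106,.085,.064]+[.02]*4+[.058]): print(n,onz(T,[p],z)[0])
print("purple/red/vials",onz(T,np.array([(190,304),(20,401),(150,520),(246,485),(672,473)])/2.75+[130,110],.08))
E
```

```text
250 [ 0.4337 -0.1139  0.1301  0.0021]
150 [0.4612 0.1307 0.1075 0.0021]
100 [0.4248 0.2889 0.0858 0.0021]
50 [ 0.4301 -0.2826  0.0656  0.0034]
a [0.6365 0.1698 0.0226 0.0018]
b [0.6454 0.0804 0.0227 0.0021]
c [ 0.6547 -0.0088  0.0224  0.0025]
d [ 0.6639 -0.0976  0.023   0.0024]
yellow [ 0.4631 -0.0049  0.0594  0.0022]
250 [ 0.4327 -0.1148  0.128 ]
150 [0.4603 0.1304 0.106 ]
100 [0.4239 0.2886 0.085 ]
50 [ 0.4285 -0.284   0.064 ]
a [0.6361 0.1697 0.02  ]
b [0.645  0.0801 0.02  ]
c [ 0.654  -0.0095  0.02  ]
d [ 0.6634 -0.0985  0.02  ]
yellow [ 0.4621 -0.0055  0.058 ]
purple/red/vials [[ 0.5053  0.2266  0.08  ]
 [ 0.425   0.3781  0.08  ]
 [ 0.3202  0.2659  0.08  ]
 [ 0.3486  0.1818  0.08  ]
 [ 0.3475 -0.1846  0.08  ]]
```

All measured heights agree with the given sizes (128→130, 106→107.5, 85→86, 64→65.6, pads 20→22.6 mm), and pad spacing comes out at 89.8 mm. I'll grip the upper body with the jaws closing across the row, which clears the neighbours, the stock bottle and the rail. I'll place the tallest bottle first.

```bash
cat >> h.py <<'E'
B={"250":(.4332,-.1143,.045),"150":(.4608,.1305,.040),"100":(.4244,.2887,.023),"50":(.4293,-.2833,.022)}  # x,y,TCP z at grasp
A0,A3=np.array([.6363,.1698]),np.array([.6637,-.0980])
u=(A3-A0)/np.linalg.norm(A3-A0); M=(A0+A3)/2
PAD={n:M+u*.09*k for n,k in zip(("250","150","100","50"),(-1.5,-.5,.5,1.5))}
ori=[np.pi,0,np.pi/2+np.arctan2(u[0],-u[1])]
def pick(n):
    x,y,z=B[n]
    ctrl.move_to([x,y,.22],ori)
    ctrl.servo_line([x,y,z],feed=.15); eoat.grab(); print(n,"width mm",ctrl.read_gripper_width()*94,"F",ctrl.read_grasp_force())
    ctrl.servo_line([x,y,z+.15],feed=.15); print("lifted",ctrl.read_gripper_width()*94,ctrl.read_force(),ctrl.read_clock())
def place(n,off=(0,0)):
    x,y=PAD[n]+off; z=B[n][2]
    ctrl.servo_line([x,y,z+.15],ori,feed=.15)
    ctrl.servo_line([x,y,z+.030],feed=.12)
    g=ctrl.servo_line([x,y,z+.017],feed=.02,guard=4); print("touch",g,"bottom z",ctrl.read_tcp_pos()[2]-z)
    eoat.gripper_open(); ctrl.servo_line([x,y,.25],feed=.15); print("clock",ctrl.read_clock())
def snap(c,n): cv2.imwrite(f"pics/{n}.png",eyes.camera(c)[:,:,::-1])
E
python3 - <<'E'
from h import *
print(ori,PAD)
pick("250"); snap("wrist","w250"); snap("scene","s250")
i=eyes.camera_info("wrist"); print(ctrl.read_tcp_pos(), proj(i,ctrl.read_tcp_pos()+[0,0,.083]))
E
```

```text
[3.141592653589793, 0, np.float64(1.6727566881446407)] {'250': array([0.63625919, 0.17019888]), '150': array([0.64541973, 0.08066629]), '100': array([ 0.65458027, -0.00886629]), '50': array([ 0.66374081, -0.09839888])}
250 width mm 61.015427674388945 F 30.000057891011238
lifted 61.186334298465894 [ 0.66121127 -0.6228314  -2.22413062] 5.7083
[ 0.43231196 -0.11389073  0.19365903] [[271.93610504 337.97590389]]
```

View pics/w250.png

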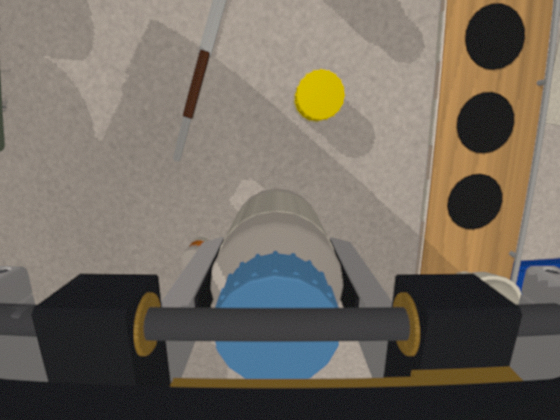

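Wrist view: the cap sits between the fingers, disc centre about (278,322), with pads b, c and d at (494,37), (485,123) and (475,202) and the yellow jar at (320,95). The predicted cap centre was (272,338), so I'll use the pads to check for a 5 mm in-hand offset.

```bash
python3 - <<'E'
from h import *
np.set_printoptions(precision=4,suppress=True)
i=eyes.camera_info("wrist"); 
print(onz(i,[(494,37),(485,123),(475,202)],.02),onz(i,[(320,95)],.058)); print(PAD)
z=ctrl.read_tcp_pos()[2]-.045+.128
print(z,onz(i,[(278,322),(215,322),(341,322),(278,383),(278,258)],z),ctrl.read_tcp_pos())
snap("top","t1"); a=cv2.imread("pics/t1.png")[190:310,270:430]; cv2.imwrite("pics/t1c.png",cv2.resize(a,None,fx=5,fy=5,interpolation=cv2.INTER_CUBIC))
print(proj(eyes.camera_info("top"),[[.4323,-.1139,z]]))
E
```

```text
[[ 0.6454  0.0821  0.02  ]
 [ 0.6553 -0.0068  0.02  ]
 [ 0.6655 -0.096   0.02  ]] [[ 0.4639 -0.004   0.058 ]]
{'250': array([0.6363, 0.1702]), '150': array([0.6454, 0.0807]), '100': array([ 0.6546, -0.0089]), '50': array([ 0.6637, -0.0984])}
0.27665902734980186 [[ 0.4338 -0.1072  0.2767]
 [ 0.4119 -0.1096  0.2767]
 [ 0.4557 -0.1051  0.2767]
 [ 0.4365 -0.1332  0.2767]
 [ 0.4313 -0.0834  0.2767]] [ 0.4323 -0.1139  0.1937]
[[359.4299 250.1684]]
```

View pics/s250.png

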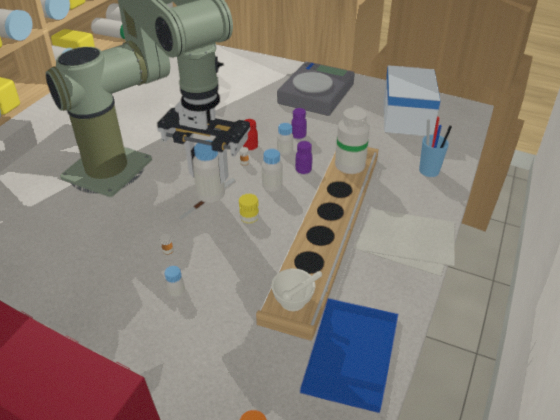

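The wrist camera agrees on the pads within 2.5 mm, and the cap edge puts the bottle at y≈-0.111, so the in-hand offset is only about 2–3 mm. The scene view shows the bottle held upright. Placing it.

```bash
python3 - <<'E'
from h import *
place("250"); pick("150"); place("150"); snap("wrist","w2"); snap("scene","s2")
E
```

```text
touch True bottom z 0.02015447986464204
clock 12.0917
150 width mm 53.463483821874554 F 30.000307114678435
lifted 52.96724756807213 [-0.71548527  0.12051318 -2.44105104] 16.0583
touch True bottom z 0.020033670175356712
clock 21.375
```

View pics/s2.png

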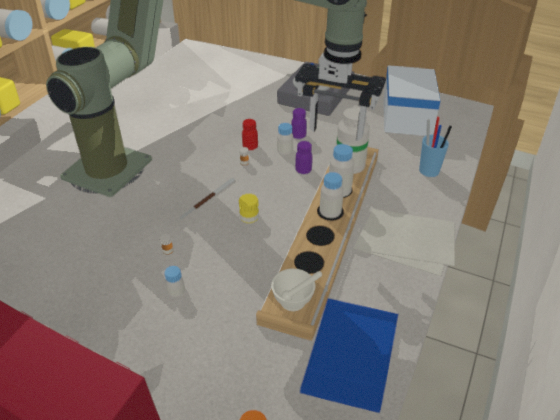

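The scene view shows bottle_250 standing on pad a (343,172) and bottle_150 on pad b (331,197), both upright, with the stock bottle and jar undisturbed. Continuing with the other two.

```bash
python3 - <<'E'
from h import *
for n in ("100","50"): pick(n); place(n)
ctrl.move_to([.35,-.05,.35],ori)
snap("top","t9"); snap("scene","s9")
T,S=eyes.camera_info("top"),eyes.camera_info("scene")
ims=[]
for nm,I,(x,y,w,h,s) in (("t9",T,(150,110,260,150,3)),("s9",S,(250,100,150,220,2.7))):
    im=cv2.imread(f"pics/{nm}.png")[y:y+h,x:x+w]; c=cv2.resize(im,None,fx=s,fy=s,interpolation=cv2.INTER_CUBIC)
    for n,H in zip(("250","150","100","50"),(.148,.126,.105,.084)):
        p=(proj(I,[[*PAD[n],H]])[0]-[x,y]+.5)*s-.5; cv2.drawMarker(c,tuple(int(round(v)) for v in p),(0,0,255),0,9,1); print(nm,n,p)
    cv2.imwrite(f"pics/{nm}c.png",c)
E
```

```text
100 width mm 45.129627900047424 F 30.00011627671018
lifted 45.41349149595312 [-0.04295774  0.56690259 -0.89234277] 26.0667
touch True bottom z 0.01992587792093315
clock 32.8333
50 width mm 36.69867255235709 F 30.000014947727323
lifted 36.72496774869015 [-0.2974722   0.44306279  0.04447919] 37.7167
touch True bottom z 0.019946960818277855
clock 44.0667
t9 250 [203.33051443 151.00301092]
t9 150 [324.91539886 140.55111767]
t9 100 [441.25451477 130.70293765]
t9 50 [552.1188714  121.68143755]
s9 250 [251.04675882 135.41613514]
s9 150 [223.63615452 212.70701844]
s9 100 [193.70093328 295.94041288]
s9 50 [160.90770516 386.60377557]
```

View pics/t9c.png

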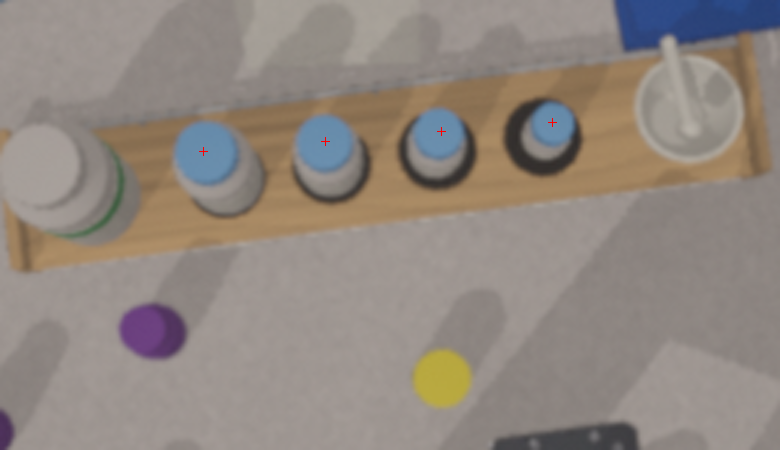

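View pics/s9c.png

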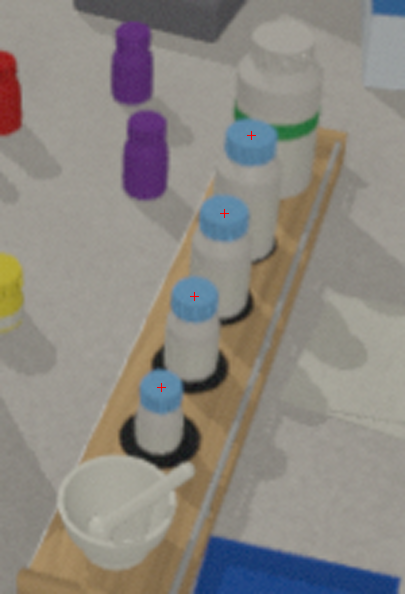

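Top crop: the cap centres (206,153), (324,142), (438,133) and (552,123) all lie within about 3 crop px (roughly 3 mm) of the expected positions above the pads. Scene crop: all four bottles are upright on their pads in falling height from the stock bottle to the mortar. The stock bottle and the jar look unmoved, and the arm is clear.

```bash
python3 -c "
from rig import ctrl,order
ctrl.sleep(.3); print(order.sign_off(),ctrl.read_clock())"
```

```text
the job is handed in; nothing more can be done
the job is handed in; nothing more can be done
```

All four bottles are upright on their pads, tallest by the stock bottle down to shortest by the mortar, each within about 3 mm of centre in the final pictures; the job was handed in at about 46 s, and the sign-off returned no verdict.

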